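# Set sprung tweezers to the setting blade's marks

## Robot

A 6-joint arm with a two-finger parallel gripper is mounted at the origin on a cart in front of the work surface, level with it; the furniture and walls round the work are solid. World frame = base frame: x ahead of the robot, y to its left, z up, the work surface at z = 0. Lengths are in m, angles in rad, forces in N, time in s.
With the tool pointing down it reaches from about 0.4 to 0.825 m from the base axis. Payload 7 kg.
Tool frame: the origin (TCP) lies midway between the tips of the shut fingers; the grasp point (between the pads) lies 19 mm behind it; z points along the fingers, y is the line along which they close (so a half turn about z gives the same grasp; the last joint's range is limited). The gripper opens to 88 mm and grips with 3 to 60 N. Pads are 19 mm wide; open, the fingers measure 130 mm over their backs; the gripper's body (78 mm by 193 mm) begins 47 mm behind the grasp point.
Start: joints at [-0.996, 0.359, 0.012, 0, -1.224, -0.288], TCP at [0.191, -0.647, 0.227] pointing down, gripper open.
Joint ranges: [-3.07, 3.07], [-1.43, 2.12], [-1.02, 1.25], [-3.03, 1.67], [-3.05, -0], [-3.03, 3.03]. Speed limits (rad/s): [2.39, 2.39, 3.01, 3.14, 3.14, 3.14].

## Interface

Orientations are given as [roll, pitch, yaw] about the fixed x, y, z axes, in that order (R = Rz(yaw) Ry(pitch) Rx(roll)).
In Python, from station import telemetry, eyes, ticket, recognise, trace gives the robot as it stands. The module is installed in compiled form; this text tells all that it offers.
- The arm moves only by the tool servo_tool, never from a script. Its argument "series" is a list that holds one entry, the list of rows, each a list of 4 numbers: the shift along the tool's x, y, z in mm, then the turn about the tool's z in rad. In form: [[[x, y, z, roll], ...]]. A call has exactly 10 rows; each row shifts and turns the commanded pose from where the row before left it, along the tool's axes as they then stand; what a row does not reach is not made up. A row lasts 1/12 s, in which the tool goes at most 41.7 mm and 7.16 degrees, less where a joint would pass 70% of its speed; a pose out of reach is approached as far as the arm can. A call is refused whole if a number of a shift passes 41.7 or a number of a turn 0.125, either way. A call with a gripper value outside its range is refused whole. "claw" is the gripper's target within -1 to 1 (shut at 1, half-way at 0, fully open at -1), set as the call begins (left out, the last holds). The fingers move at their own pace and stop on an object; "grip_force" is the grip in N (left out, the last holds). Time passes only in rows, so rows that do not move let the fingers close, or fill a call up. It gives the time, the measured TCP pose, the force, the opening and the grip force at its end, in the units of the state.
- telemetry.get_state(): the state, without advancing time (a new reading comes with each control period).
- eyes.grab_frame(name): name is "side" or "top"; returns the picture (420x560x3 uint8, red, green, blue); there is no depth.
- eyes.calibration(name): a dict with "mtx" (3x3 intrinsics, pixels), "k1" (the pictures are not rectified: a ray, as slopes to the right and down, at radius r is drawn at 1 + k1 r^2 times it, then the intrinsics apply), "rvec" (rotation vector, rad) and "tvec" (3), from world to camera coordinates, as OpenCV has them. Camera axes: x right, y down, z forward; pixel columns grow to the right and rows downward; lengths in m; the calibration is good to about 2 mm. A picture is of the moment at which its call begins. calibration takes no time and is no camera call.
- ticket.job_done(): hands the job in; it is judged then, once.
Trained networks look in the newest picture that a camera, given by its name, has taken for a name from the list of things; names that differ only in an ending like _2 or _b are one class to them, and where a whole thing is asked for, a point or a joint stands for the part that bears it (a point fixed in the world has none). Each returns a list of dicts, best first, with "conf" (0 to 1); they miss things now and then, are a little off and sometimes report something else, mostly with a low value. They report only what shows in the picture. A call takes as long as a camera call.
- recognise(camera, name): "position" ([x, y, z] in m, in world coordinates, good to about 4 mm: the middle of the surface that is visible of it).
- trace(camera, name): "mask" (420x560 bool, what is visible of it).
The state is a dict: "t": time; "q": joint angles; "qd": joint speeds; "joint_efforts": joint torques, N m; "eef_pos": TCP position; "ee_rot": TCP orientation; "force": force on the tool from outside, world axes, zero at the start; "moment": the same for the moment, N m; "width": finger opening in m; "gripper_force": force on a finger pad.
Only numpy, scipy, OpenCV 4.12 (cv2) and the standard library are available. Lean on these libraries where they do the work, as an engineer would, in place of code of your own. Each camera call takes 0.05 s, during which the arm holds its last target. There are 200 camera calls.

## Task

Set the sprung tweezers that are clamped in the fixture: pick up the loose setting blade by its upright handle and slide it, nose first, under the lips of the fixture's slot until it is fully home against the stop, so that its two marks lie under the tweezer tips. Let go of the blade, then squeeze the tweezers from both sides at their ribbed grip pads until the tips stand right above the two marks, 10 mm apart. Finish while still holding the tweezers steadily at that gap; do not let go.

Things in the scene. Friction and masses are not known exactly. Their poses are not given: they have to be found in the camera images.
- fixture: Fixed aluminium fixture, base plate 170 x 76 x 6 mm. Origin on the bench, mid-fixture; +x runs from the slot end to the clamp post, z up. At the -x end a flat slot, open to -x; at x = 64 to 90 mm a dark clamp post with black knob, 57 mm high; between them clamped steel tweezers lie level, their tips towards -x, over the slot. Only the base plate lies under the grip pads.
- slot_mouth (a point): Mouth of the slot, on its floor, mid-width (fixture x = -60, z = 14 mm). The floor runs 32 mm further to -x as an open apron: lay the blade there, then slide it in along +x. Slot 42.4 mm wide, 7 mm high, under two side lips (28 mm open between them), upturned at the mouth to 28 mm above the bench. Two low guides (tops at 20 mm) flare out 15 mm from the mouth.
- slot_end (a point): Floor point at the stop, 30 mm inward (+x) of the mouth: the blade's nose rests here when fully home.
- blade_grip (a point): Grip point of the loose steel blade (85 x 40 x 4 mm, about 80 g, lying flat): in its black upright handle, 26 mm above the underside. Handle 24 mm long (blade x), 14 mm wide (y: grip across this), top 33.5 mm above the underside. x points to the nose, 71 mm ahead of this point; tail 14 mm behind. When home, blade x = fixture x and this point is at fixture x = -101 mm, 40 mm above the bench.
- blade_nose (a point): Middle of the blade's front edge, half-way up its 4 mm thickness; the first 12 mm of the nose are only 34 mm wide. x points out of the nose.
- mark_left (a point): Left (+y) setting mark on the blade, at the inner edge of a dark raised line 24 mm long; 15 mm behind the nose, 5 mm left of the middle, 5 mm above the underside.
- mark_right (a point): Right (-y) setting mark, likewise, 5 mm right of the middle; the marks are 10 mm apart.
- squeeze_point (a point): Midway between the tweezers' ribbed grip pads (fixture x = -10 mm, 37 mm above the bench). Pads 28 mm long (x), 12 mm high. Outer width over the pads' middle: 34 mm relaxed, 24 mm when the tips are 10 mm apart. Squeeze along fixture y. Pads move 0.7 times as far as the tips; each pad springs back with about 1.5 N when relaxed, 4.5 N at the marked gap.
- tip_left (a point): Inner face of the left (+y) tweezer tip, 28.5 mm above the bench; 24 mm from the other tip when relaxed.
- tip_right (a point): Inner face of the right (-y) tweezer tip, likewise.
- tweezer_left (a joint): Angle by which the left tweezer arm is squeezed inwards about its clamped end, 120 mm from the tip: 0 relaxed, 0.058 rad when its tip is at 5 mm from the middle, 0.095 at most (tips almost shut).
- tweezer_right (a joint): The same for the right arm. Tip gap = 24 mm - 120 mm x (left + right).

How it is judged:
By the outcome, as a careful person would: the job done as asked, in the order asked, and still so for the second after the job is handed in, while the arm keeps its last pose, push and grip.
It also fails if it takes over 64 s, if anything falls off the work surface, if the arm or the gripper's body presses on something with over 40 N, if the wrist force passes 120 N, or if a joint passes its speed limit or range.

## Working session

There is one attempt and no reset: what is moved stays moved. The work goes in short steps, Python scripts to look and compute and a tool call to move; the robot and the scene stay as the last step left them, time stands still between calls to the robot, and variables do not carry over. Pictures are saved under pics/ and viewed, at most 10 in all, crops included, and the job is handed in when it is done.

Besides the shell and the picture viewer there is one more tool, called after "Call:" as a command line: name --argument value ..., lists and objects as JSON in quotes. servo_tool: Moves the arm, as the interface text tells. Its arguments: {"type":"object","properties":{"series":{"type":"array"},"claw":{"type":"number"},"grip_force":{"type":"number"}},"required":["series"]}

```bash
mkdir -p pics; cat > h.py <<'E'
import numpy as np, cv2
from station import telemetry, eyes, ticket, recognise, trace
def save(n,f):
    im=eyes.grab_frame(n); cv2.imwrite('pics/'+f,im[:,:,::-1]); return im
def cal(n):
    c=eyes.calibration(n); R=cv2.Rodrigues(np.array(c['rvec'],float))[0]
    return np.array(c['mtx']),c['k1'],R,np.array(c['tvec'],float).ravel()
def proj(n,P):
    K,k,R,t=cal(n); p=np.atleast_2d(P)@R.T+t; s=p[:,:2]/p[:,2:]; s=s*(1+k*(s**2).sum(1,keepdims=True))
    return s*[K[0,0],K[1,1]]+K[:2,2]
def back(n,uv,z):
    K,k,R,t=cal(n); d=cv2.undistortPoints(np.array(uv,float).reshape(-1,1,2),K,np.array([k,0,0,0.]))[:,0]
    r=np.c_[d,np.ones(len(d))]@R; c=-R.T@t
    return c+r*((z-c[2])/r[:,2])[:,None]
def rec(cams,names):
    for c in cams:
        for n in names:
            for d in recognise(c,n)[:2]: print(c,n,np.round(d['position'],4),round(d['conf'],2))
E
python3 - <<'E'
from h import *
a=save('top','t1.png');b=save('side','s1.png')
rec(['top','side'],['fixture','blade_grip','blade_nose','mark_left','mark_right','squeeze_point','tip_left','tip_right','slot_mouth','slot_end'])
for n in('top','side'):
    K,k,R,t=cal(n);print(n,-R.T@t,K[0,0],k)
s=telemetry.get_state();print(s['t'],s['eef_pos'],s['ee_rot'],s['width'],s['force'])
E
```

```text
top fixture [ 0.6009 -0.2546  0.0079] 0.63
top blade_grip [0.491  0.2369 0.0037] 0.71
top blade_nose [ 0.4898  0.2322 -0.0015] 0.77
top mark_left [0.489  0.2361 0.0008] 0.86
top mark_right [0.4912 0.2361 0.0057] 0.92
top mark_right [ 0.6056 -0.2692  0.0427] 0.38
top tip_left [ 0.6001 -0.2581  0.0091] 0.28
top slot_mouth [ 0.598  -0.2579  0.0097] 0.69
top slot_mouth [ 0.6046 -0.2446  0.0426] 0.6
top slot_end [ 0.603  -0.2562  0.0062] 0.98
side fixture [ 0.5571 -0.2593  0.0267] 0.71
side blade_grip [0.4787 0.2446 0.004 ] 0.76
side blade_grip [ 0.5893 -0.2451  0.039 ] 0.36
side blade_nose [0.4818 0.2412 0.0079] 0.69
side mark_left [0.4845 0.2484 0.007 ] 0.61
side mark_right [0.4774 0.2411 0.0043] 0.95
side squeeze_point [ 0.5584 -0.2617  0.0291] 0.78
side slot_end [ 0.5565 -0.2595  0.0193] 0.92
top [ 0.37591052 -0.03549466  1.18473655] 473.91661562353653 -0.0016296740725038664
side [0.19311638 0.95770758 0.69554275] 498.8430205861831 -0.12055349179024824
1.1 [ 0.19093733 -0.64740483  0.22654717] [ 3.14157731e+00 -3.05402001e-06 -2.85478044e+00] 0.08756518354626379 [-0.50208128 -0.1894869  -0.24860673]
```

View pics/t1.png

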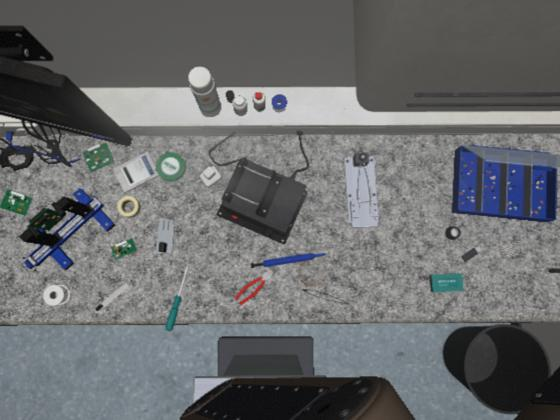

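View pics/s1.png

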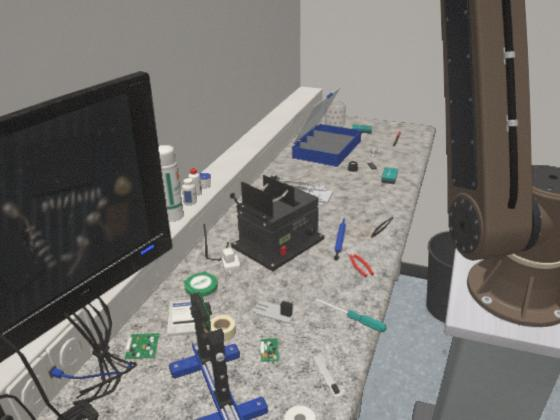

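Top: the fixture is at about (362,190) with its post at (362,158), so its +x runs image-up. The blade is at (165,236), handle at (163,246), nose image-up. Next I'll enlarge both and fit the masks.

```bash
python3 - <<'E'
from h import *
im=cv2.imread('pics/t1.png')
a=cv2.resize(im[145:235,335:390],None,fx=6.5,fy=6.5,interpolation=cv2.INTER_CUBIC)
b=cv2.resize(im[210:260,145:185],None,fx=9,fy=9,interpolation=cv2.INTER_CUBIC)
c=np.zeros((590,740,3),np.uint8);c[:a.shape[0],:a.shape[1]]=a[:590];c[:b.shape[0],370:370+b.shape[1]]=b[:590]
cv2.imwrite('pics/c1.png',c)
for n,z in(('fixture',.006),('blade_nose',.004),('blade_grip',.02),('tip_left',.03)):
    eyes.grab_frame('top')
    for d in trace('top',n)[:1]:
        m=d['mask'].astype(np.uint8);ys,xs=np.nonzero(m)
        P=back('top',np.c_[xs,ys],z)[:,:2]
        r=cv2.minAreaRect((P*1000).astype(np.float32))
        print(n,d['conf'],m.sum(),xs.min(),xs.max(),ys.min(),ys.max(),np.round(r[0],1),np.round(r[1],1),round(r[2],2),P.mean(0))
E
```

```text
fixture 0.9 2226 345 379 152 228 [ 605.1 -256. ] [194.6  81.3] 2.53 [ 0.60262339 -0.25680921]
blade_nose 0.76 560 156 174 218 253 [492.1 237.3] [40.9 87.6] 86.64 [0.49128878 0.23733718]
blade_grip 0.81 541 157 174 219 253 [489.1 233.6] [39.9 84. ] 87.07 [0.48877926 0.23352012]
tip_left 0.41 75 357 361 163 198 [ 623.8 -245.7] [ 6.6 89.5] 84.76 [ 0.61796096 -0.24531946]
```

View pics/c1.png

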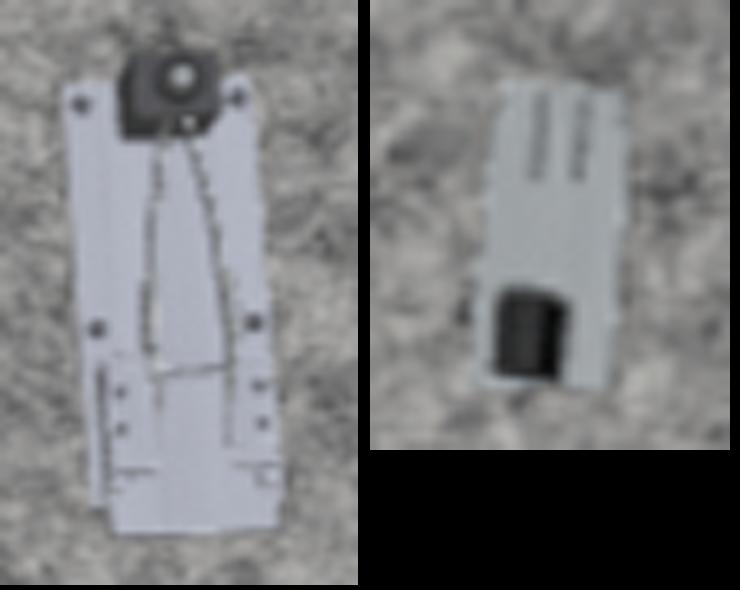

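Left crop: fixture base corners at (66,88), (250,78), (90,508), apron end at (113,532)–(278,525), tweezers between. Right crop: blade nose edge at (502..630, 82), tail at (478..608, 385), handle at (497..567, 287..380).

```bash
python3 - <<'E'
from h import *
def A(p): return (np.array(p,float)+.5)/6.5-.5+[335,145]
def B(p): return (np.array(p,float)-[370,0]+.5)/9-.5+[145,210]
bp=back('top',A([(66,88),(250,78),(90,508)]),.006);print('base TL TR BL',bp.round(4)[:,:2])
bo=back('top',A([(82,104),(238,97),(97,328),(254,322)]),.008);print('bolts',bo.round(4)[:,:2])
ap=back('top',A([(113,532),(278,525)]),.014);print('apron',ap.round(4)[:,:2])
d1=bp[0]-bp[2];d2=bo[0]-bo[2];d3=bo[1]-bo[3];d4=ap[0]-ap[1]
print('yaw',[np.arctan2(d[1],d[0]) for d in(d1,d2,d3)],np.arctan2(-d4[0],d4[1]))
bl=back('top',B([(502,80),(630,85),(608,388),(478,382)]),.004);print('blade',bl.round(4)[:,:2])
d=(bl[0]+bl[1]-bl[2]-bl[3]);print('blade yaw',np.arctan2(d[1],d[0]), [np.arctan2(*(bl[i]-bl[j])[1::-1]) for i,j in((0,3),(1,2))],'ctr',bl.mean(0))
yw=np.arctan2(d[1],d[0]);print('grip from tail',(bl[2]+bl[3])[:2]/2+.014*np.array([np.cos(yw),np.sin(yw)]))
h=back('top',B([(497,382),(560,378)]),.0335);print('handle top rear?',h)
E
```

```text
base TL TR BL [[ 0.6872 -0.216 ]
 [ 0.6909 -0.2887]
 [ 0.5206 -0.2207]]
bolts [[ 0.6802 -0.2218]
 [ 0.6827 -0.2832]
 [ 0.5908 -0.2251]
 [ 0.5928 -0.2862]]
apron [[ 0.5104 -0.228 ]
 [ 0.5127 -0.2913]]
yaw [np.float64(0.0282266459649586), np.float64(0.03702912459127251), np.float64(0.03345301100779728)] 0.03725816265708374
blade [[0.5342 0.254 ]
 [0.5326 0.2183]
 [0.4483 0.2221]
 [0.4502 0.258 ]]
blade yaw -0.04631876206159979 [np.float64(-0.04746767699782625), np.float64(-0.04517314978327782)] ctr [0.49133429 0.23808338 0.004     ]
grip from tail [0.4632146  0.23938678]
handle top rear? [[0.44827037 0.24555217 0.0335    ]
 [0.44925422 0.22863024 0.0335    ]]
```

Call:
servo_tool --series '[[[0,0,0,0.111],[0,0,0,0.111],[0,0,0,0.111],[-18,35,0,0],[-18,35,0,0],[-18,35,0,0],[-18,35,0,0],[-18,35,0,0],[-18,35,0,0],[-18,35,0,0]]]' --claw -1 --grip_force 30

```text
t: 2.33
eef_pos: [0.3287, -0.4069, 0.2268]
ee_rot: [-3.141, 0.001, 3.095]
force: [1.6, 0.2, -0.4]
width: 0.0873
gripper_force: 0.0
```

Call:
servo_tool --series '[[[-18,35,0,0],[-18,35,0,0],[-18,35,0,0],[-18,35,0,0],[-18,35,0,0],[-18,35,0,0],[0,38,0,0],[0,38,0,0],[0,38,0,0],[0,38,0,0]]]'

```text
t: 3.17
eef_pos: [0.4525, -0.0501, 0.2269]
ee_rot: [3.141, 0.001, 3.095]
force: [1.3, 0.4, 0.4]
width: 0.0876
gripper_force: 0.0
```

Call:
servo_tool --series '[[[0,38,0,0],[0,38,0,0],[0,38,0,0],[0,38,5,0],[0,38,15,0],[0,38,20,0],[0,30,25,0],[0,20,25,0],[0,9,20,0],[0,0,0,0]]]'

```text
t: 4.0
eef_pos: [0.4641, 0.2342, 0.1132]
ee_rot: [-3.137, -0.004, 3.097]
force: [-0.9, -0.7, 0.2]
width: 0.0877
gripper_force: 0.0
```

Call:
servo_tool --series '[[[0,5,15,0],[0,0,20,0],[0,0,20,0],[0,0,20,0],[0,0,15,0],[0,0,8,0],[0,0,4,0],[0,0,2,0],[0,0,0,0],[0,0,0,0]]]'

```text
t: 4.83
eef_pos: [0.4667, 0.239, 0.0141]
ee_rot: [3.141, 0.001, 3.095]
force: [0.1, -0.3, 1.4]
width: 0.0875
gripper_force: 0.0
```

```bash
python3 - <<'E'
from h import *
s=telemetry.get_state();print(s['t'],s['eef_pos'],s['ee_rot'],s['force'])
im=save('side','s2.png');t=save('top','t2.png')
g=np.array(s['eef_pos'])
uv=proj('side',[g,[.4632,.2394,.026],[.4632,.2394,.0335]]);print(uv)
u,v=uv[1].astype(int)
c=cv2.resize(im[v-45:v+45,u-60:u+60,::-1],None,fx=6,fy=6,interpolation=cv2.INTER_CUBIC);cv2.imwrite('pics/c2.png',c)
rec(['side','top'],['blade_grip'])
E
```

```text
4.8333 [0.466662   0.23904456 0.01409877] [3.14055994e+00 1.01399259e-03 3.09543246e+00] [ 0.13246888 -0.30195852  1.37738351]
[[283.19698189 309.19229563]
 [284.66458205 305.24141843]
 [284.62009382 302.41410297]]
side blade_grip [0.4554 0.2495 0.0021] 0.45
top blade_grip [0.5311 0.2223 0.0014] 0.48
```

View pics/c2.png

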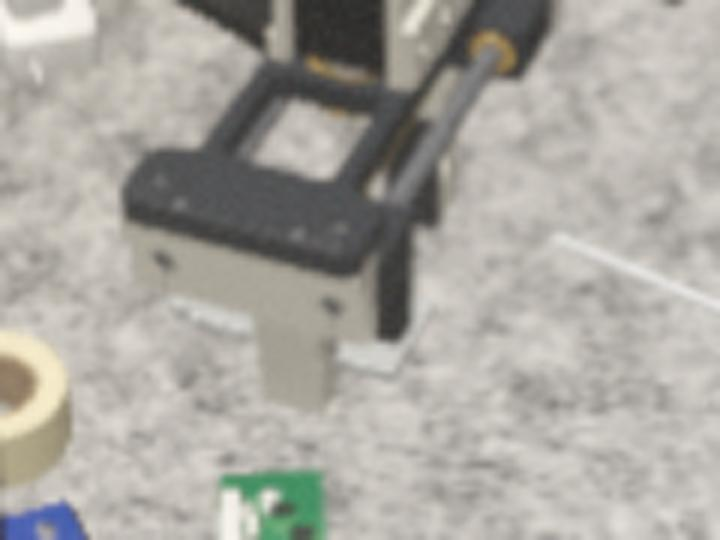

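The crop shows the near finger at (295,340) and the dark handle partly behind it at about (375–410, 210–340). The handle may sit a little nearer the robot than the fingers, so I'll check this against the first picture.

```bash
python3 - <<'E'
from h import *
im=cv2.imread('pics/s1.png');sub=im[285:335,255:315].max(2)<60
n,l,st,c=cv2.connectedComponentsWithStats(sub.astype(np.uint8));i=1+st[1:,4].argmax()
print(st[i,:4]+[255,285,0,0],c[i]+[255,285])
def box(x,y,yaw):
    C,S=np.cos(yaw),np.sin(yaw)
    return [[x+C*a-S*b,y+S*a+C*b,z] for a in(-.012,.012) for b in(-.007,.007) for z in(.004,.0335)]
for x in(.457,.4632):
    p=proj('side',box(x,.2394,-.046));print(x,p.min(0),p.max(0),p.mean(0))
    p=proj('top',box(x,.2394,-.046));print(x,p.min(0),p.max(0),p.mean(0))
im=cv2.imread('pics/t1.png');sub=im[210:260,145:185].max(2)<70
n,l,st,c=cv2.connectedComponentsWithStats(sub.astype(np.uint8));i=1+st[1:,4].argmax()
print(st[i,:4]+[145,210,0,0],c[i]+[145,210])
E
```

```text
[282 305   9  10] [285.96774194 309.96774194]
0.457 [280.6602483  299.51914502] [294.37576204 317.74116541] [287.59720288 308.59470872]
0.457 [158.05339614 243.32351663] [167.29540478 254.14951786] [162.72119231 248.79823679]
0.4632 [277.76918797 298.86099889] [291.51476035 317.0519125 ] [284.72076908 307.92092676]
0.4632 [158.13426984 240.77545832] [167.36682411 251.64815207] [162.79726271 246.27332755]
[159 243   8   9] [162.28125 246.90625]
```

Call:
servo_tool --series '[[[3,0,2,0],[2,0,2,0],[0,0,1,0],[0,0,0,0],[0,0,0,0],[0,0,0,0],[0,0,0,0],[0,0,0,0],[0,0,0,0],[0,0,0,0]]]'

```text
t: 5.87
eef_pos: [0.4612, 0.239, 0.0082]
ee_rot: [3.142, 0.0, 3.095]
force: [0.7, 0.0, 0.0]
width: 0.0875
gripper_force: 0.0
```

Call:
servo_tool --series '[[[0,0,0,0],[0,0,0,0],[0,0,0,0],[0,0,0,0],[0,0,0,0],[0,0,0,0],[0,0,0,0],[0,0,0,0],[0,0,0,0],[0,0,0,0]]]' --claw 1 --grip_force 30

```text
t: 6.7
eef_pos: [0.4611, 0.2389, 0.0082]
ee_rot: [3.142, 0.0, 3.095]
force: [-0.3, 0.5, 1.1]
width: 0.0268
gripper_force: 0.0
```

Call:
servo_tool --series '[[[0,0,0,0],[0,0,0,0],[0,0,0,0],[0,0,0,0],[0,0,0,0],[0,0,0,0],[0,0,-5,0],[0,0,-10,0],[0,0,-15,0],[0,0,-20,0]]]'

```text
t: 7.53
eef_pos: [0.4605, 0.2383, 0.0584]
ee_rot: [-3.14, -0.002, 3.095]
force: [0.5, 0.8, -1.3]
width: 0.014
gripper_force: 30.0
```

Call:
servo_tool --series '[[[2,0,-25,0],[4,0,-30,0],[4,0,-32,0],[4,0,-32,0],[4,0,-32,0],[4,0,-32,0],[4,-10,-30,0],[4,-20,-20,0],[0,-30,-6,0],[0,-35,0,0]]]'

```text
t: 8.37
eef_pos: [0.427, 0.1454, 0.3003]
ee_rot: [3.138, 0.004, 3.097]
force: [1.0, 0.0, -1.1]
width: 0.0137
gripper_force: 30.0
```

Call:
servo_tool --series '[[[-2,-36,0,0],[-2,-36,0,0],[-2,-36,0,0],[-2,-36,0,0],[-2,-36,0,0],[-2,-36,0,-0.02],[-2,-36,0,-0.02],[-2,-36,0,-0.02],[-2,-32,0,-0.02],[-2,-25,0,0]]]'

```text
t: 9.2
eef_pos: [0.436, -0.2022, 0.2982]
ee_rot: [-3.141, 0.001, -3.108]
force: [0.2, 0.1, -1.2]
width: 0.0139
gripper_force: 30.0
```

Call:
servo_tool --series '[[[-5,-15,10,0],[-5,-15,25,0],[-5,-15,32,0],[0,-10,35,0],[0,-4,35,0],[0,0,35,0],[0,0,30,0],[0,0,22,0],[0,0,14,0],[0,0,0,0]]]'

```text
t: 10.03
eef_pos: [0.4517, -0.2578, 0.0568]
ee_rot: [3.14, -0.005, -3.108]
force: [-0.2, -0.5, -1.0]
width: 0.014
gripper_force: 30.0
```

```bash
python3 - <<'E'
from h import *
s=telemetry.get_state();print(s['t'],s['eef_pos'],s['ee_rot'],s['force'])
im=save('top','t3.png');t=save('side','s3.png')
F=np.array([.604,-.2555]);y=.035
fx=lambda x,yy,z:[F[0]+x*np.cos(y)-yy*np.sin(y),F[1]+x*np.sin(y)+yy*np.cos(y),z]
print(proj('top',[fx(85,0,0) if 0 else fx(.085,.038,.006),fx(.085,-.038,.006),fx(-.06,0,.014)]))
print('side',proj('side',[fx(-.06,0,.014),fx(-.085,.038,.006)]))
a=cv2.resize(im[140:260,330:400,::-1],None,fx=5,fy=5,interpolation=cv2.INTER_CUBIC)
b=cv2.resize(t[150:230,250:350,::-1],None,fx=4.4,fy=5,interpolation=cv2.INTER_CUBIC)
c=np.zeros((600,795,3),np.uint8);c[:,:350]=a;c[:400,355:]=b[:400,:440]
cv2.imwrite('pics/c3.png',c)
E
```

```text
10.0333 [ 0.45167039 -0.2578242   0.05681911] [ 3.14012801 -0.00506375 -3.10847667] [-0.21490277 -0.4671504  -0.96965998]
[[344.14792099 157.96206137]
 [373.76531538 156.81188572]
 [363.40158768 212.95716655]]
side [[317.46684821 193.52111831]
 [322.57905311 203.42501036]]
```

View pics/c3.png

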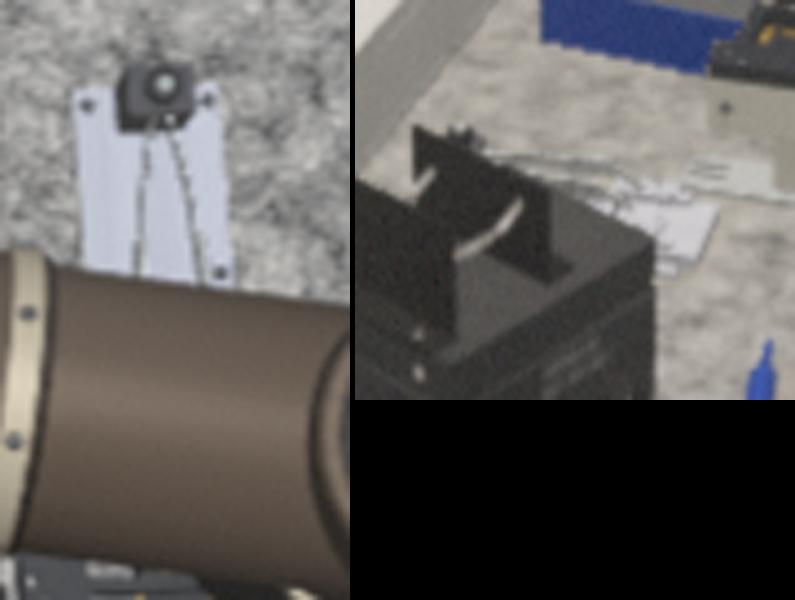

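The top view is mostly hidden by the arm, leaving the post and tweezers at (160,90)–(200,270). In the side crop the blade nose with its marks is at about (710,165), just short of the slot, over the apron's free end at (715,205). Now lowering onto the apron.

Call:
servo_tool --series '[[[0,-3,10,0],[0,0,10,0],[0,0,6,0],[0,0,3,0],[0,0,0,0],[0,0,0,0],[0,0,1,0],[0,0,1,0],[0,0,0,0],[0,0,0,0]]]'

```text
t: 10.97
eef_pos: [0.4541, -0.2613, 0.0283]
ee_rot: [-3.142, 0.0, -3.108]
force: [1.2, 0.8, -1.5]
width: 0.0139
gripper_force: 30.0
```

```bash
python3 - <<'E'
from h import *
s=telemetry.get_state();print(s['t'],s['eef_pos'],s['ee_rot'],s['force'],s['moment'])
t=save('side','s4.png')
g=np.array(s['eef_pos']);y=s['ee_rot'][2]+np.pi
F=np.array([.604,-.2555])
f=lambda x,yy,z,F=F,y=.035:[F[0]+x*np.cos(y)-yy*np.sin(y),F[1]+x*np.sin(y)+yy*np.cos(y),z]
b=lambda x,yy,z:f(x,yy,z+g[2]-.0082,g[:2],y)
print(proj('side',[b(.071,0,.002)]))
x0,y0=280,165
c=cv2.resize(t[y0:y0+60,x0:x0+80,::-1],None,fx=10,fy=10,interpolation=cv2.INTER_CUBIC)
def dr(P,col):
    p=((proj('side',P)-[x0,y0]+.5)*10).astype(np.int32);cv2.polylines(c,[p],True,col,1)
dr([b(.071,.017,.004),b(.071,-.017,.004),b(.059,-.02,.004),b(-.014,-.02,.004),b(-.014,.02,.004),b(.059,.02,.004)],(0,0,255))
dr([f(.085,.038,.006),f(.085,-.038,.006),f(-.085,-.038,.006),f(-.085,.038,.006)],(0,255,0))
dr([f(-.06,.0212,.014),f(-.06,-.0212,.014),f(-.03,-.0212,.014),f(-.03,.0212,.014)],(255,0,0))
cv2.imwrite('pics/c4.png',c)
E
```

```text
10.9667 [ 0.45407536 -0.26129439  0.02827291] [-3.14155168e+00  1.73409826e-04 -3.10775103e+00] [ 1.17058204  0.78621328 -1.47991005] [-0.00159082  0.03431106 -0.01300734]
[[324.04172821 191.84341492]]
```

View pics/c4.png

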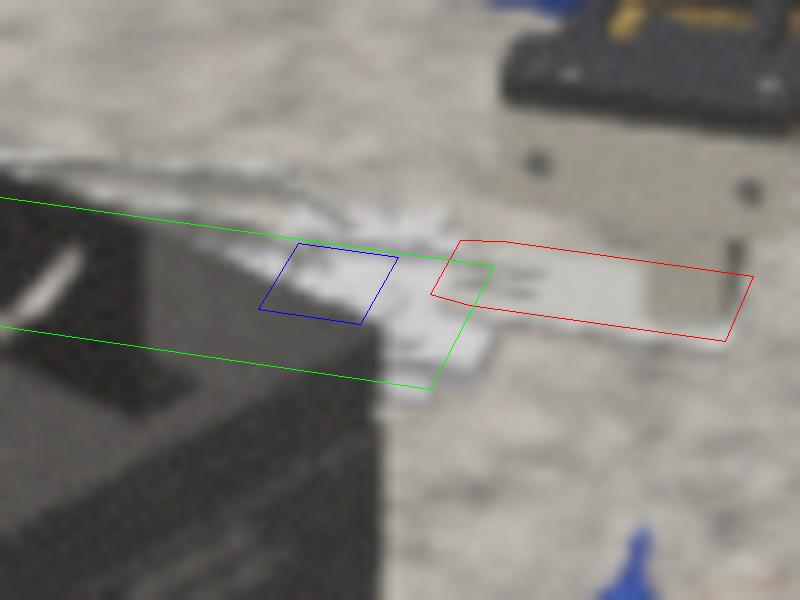

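The red blade outline fits the image. Blade and fixture base are both seen about 1 px lower than drawn, so their relative pose holds.

Call:
servo_tool --series '[[[0,0,2,0],[0,0.5,2,0],[0,0,1,0],[0,0,0.5,0],[0,0,0,0],[0,0,0.5,0],[0,0,0,0],[0,0,0,0],[0,0,0,0],[0,0,0,0]]]'

```text
t: 11.85
eef_pos: [0.454, -0.2608, 0.0222]
ee_rot: [3.142, 0.0, -3.108]
force: [0.2, -0.1, -1.0]
width: 0.0141
gripper_force: 30.0
```

Call:
servo_tool --series '[[[-2,0,0,0],[-3,0,0,0],[-3,0,0,0],[-3,0,0,0],[-3,0,0,0],[-2,0,0,0],[-2,0,0,0],[-2,0,0,0],[0,0,0,0],[0,0,0,0]]]'

```text
t: 12.68
eef_pos: [0.4743, -0.2601, 0.0221]
ee_rot: [-3.142, 0.001, -3.108]
force: [-0.4, -1.2, -0.4]
width: 0.0138
gripper_force: 30.0
```

Call:
servo_tool --series '[[[-2,0,0,0],[-2,0,0,0],[-2,0,0,0],[-2,0,0,0],[-2,0,0,0],[-2,0,0,0],[-1,0,0,0],[-1,0,0,0],[0,0,0,0],[0,0,0,0]]]'

```text
t: 13.52
eef_pos: [0.488, -0.2597, 0.0221]
ee_rot: [3.142, 0.0, -3.108]
force: [-0.9, -0.8, 0.4]
width: 0.0136
gripper_force: 30.0
```

Call:
servo_tool --series '[[[-2,0,0,0],[-2,0,0,0],[-2,0,0,0],[-2,0,0,0],[-1,0,0,0],[-1,0,0,0],[-1,0,0,0],[0,0,0,0],[0,0,0,0],[0,0,0,0]]]'

```text
t: 14.35
eef_pos: [0.4993, -0.2593, 0.0222]
ee_rot: [-3.141, 0.001, -3.108]
force: [-0.1, -0.3, 0.2]
width: 0.0141
gripper_force: 30.0
```

Call:
servo_tool --series '[[[-1,0,0,0],[-1,0,0,0],[-1,0,0,0],[-0.5,0,0,0],[-0.5,0,0,0],[0,0,0,0],[0,0,0,0],[0,0,0,0],[0,0,0,0],[0,0,0,0]]]'

```text
t: 15.18
eef_pos: [0.4998, -0.2592, 0.0222]
ee_rot: [3.141, -0.005, -3.108]
force: [-11.0, -0.9, 9.9]
width: 0.0137
gripper_force: 30.0
```

```bash
cat >> h.py <<'E'
def over(fn,x0,y0,F=np.array([.604,-.2555]),yf=.035,up=10,w=80,hh=60,cam='side',blade=True):
    s=telemetry.get_state();t=eyes.grab_frame(cam)
    g=np.array(s['eef_pos']);y=s['ee_rot'][2]+np.pi
    f=lambda x,yy,z,F=F,y=yf:[F[0]+x*np.cos(y)-yy*np.sin(y),F[1]+x*np.sin(y)+yy*np.cos(y),z]
    b=lambda x,yy,z:f(x,yy,z+g[2]-.0082,g[:2],y)
    c=cv2.resize(t[y0:y0+hh,x0:x0+w,::-1],None,fx=up,fy=up,interpolation=cv2.INTER_CUBIC)
    def dr(P,col):
        p=((proj(cam,P)-[x0,y0]+.5)*up).astype(np.int32);cv2.polylines(c,[p],True,col,1)
    if blade: dr([b(.071,.017,.004),b(.071,-.017,.004),b(.059,-.02,.004),b(-.014,-.02,.004),b(-.014,.02,.004),b(.059,.02,.004)],(0,0,255))
    dr([f(.085,.038,.006),f(.085,-.038,.006),f(-.085,-.038,.006),f(-.085,.038,.006)],(0,255,0))
    dr([f(-.06,.0212,.014),f(-.06,-.0212,.014),f(-.03,-.0212,.014),f(-.03,.0212,.014)],(255,0,0))
    dr([f(-.10,.0,.014),f(-.1,-.0,.014)],(255,0,0))
    cv2.imwrite('pics/'+fn,c)
E
python3 -c "
from h import *
over('c5.png',270,165)"
```

```text
(no output)
```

View pics/c5.png

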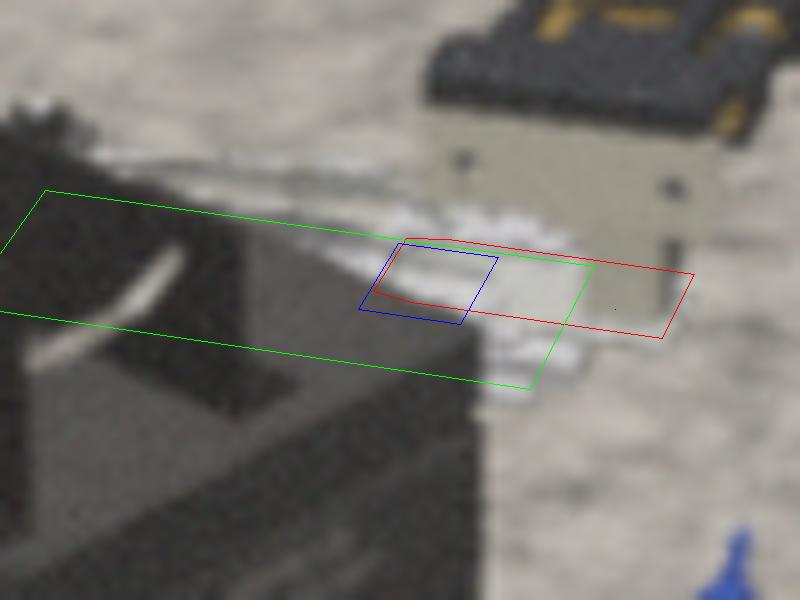

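The drawn nose ends about 1.5 px (3 mm) short of the drawn stop, which is within calibration error. I'll back off, shift sideways and push again to tell the stop from a snag.

Call:
servo_tool --series '[[[2,0,0,0],[2,0,0,0],[2,0,0,0],[2,0,0,0],[0,0,0,0],[0,0,0,0],[0,0,0,0],[0,0,0,0],[0,0,0,0],[0,0,0,0]]]'

```text
t: 16.07
eef_pos: [0.4951, -0.2594, 0.0222]
ee_rot: [3.142, 0.0, -3.108]
force: [-1.2, 0.9, 1.1]
width: 0.0139
gripper_force: 30.0
```

Call:
servo_tool --series '[[[0,0.7,0,0],[-2,0,0,0],[-2,0,0,0],[-2,0,0,0],[-2,0,0,0],[-1,0,0,0],[-1,0,0,0],[0,0,0,0],[0,0,0,0],[0,0,0,0]]]'

```text
t: 16.9
eef_pos: [0.4998, -0.2587, 0.0221]
ee_rot: [3.141, -0.008, -3.109]
force: [-15.7, -2.2, 15.7]
width: 0.0139
gripper_force: 30.0
```

Call:
servo_tool --series '[[[2,0,0,0],[2,0,0,0],[2,0,0,0],[0,-0.7,-1,0],[0,0,0,0],[-2,0,0,0],[-2,0,0,0],[-1,0,0,0],[0,0,0,0],[0,0,0,0]]]'

```text
t: 17.73
eef_pos: [0.4999, -0.2589, 0.0222]
ee_rot: [3.14, -0.007, -3.109]
force: [-9.5, -1.9, 4.2]
width: 0.0138
gripper_force: 30.0
```

Three pushes with different offsets all stop at the same x of 0.4999, so that is the stop. Relaxing the push and releasing.

Call:
servo_tool --series '[[[1,0,0,0],[0.5,0,0,0],[0,0,0.5,0],[0,0,0,0],[0,0,0,0],[0,0,0,0],[0,0,0,0],[0,0,0,0],[0,0,0,0],[0,0,0,0]]]'

```text
t: 18.57
eef_pos: [0.4999, -0.2589, 0.0221]
ee_rot: [3.141, -0.005, -3.108]
force: [-7.9, -1.1, 5.0]
width: 0.0139
gripper_force: 30.0
```

Call:
servo_tool --series '[[[0,0,0,0],[0,0,0,0],[0,0,0,0],[0,0,0,0],[0,0,0,0],[0,0,0,0],[0,0,0,0],[0,0,0,0],[0,0,0,0],[0,0,0,0]]]' --claw -0.1

```text
t: 19.4
eef_pos: [0.5024, -0.2592, 0.0227]
ee_rot: [-3.142, -0.0, -3.108]
force: [-1.1, 0.2, -0.1]
width: 0.0485
gripper_force: 0.0
```

Call:
servo_tool --series '[[[0,0,-5,0],[0,0,-15,0],[0,0,-25,0],[5,0,-35,0],[15,0,-35,0],[25,0,-35,0],[25,0,-30,0],[15,30,0,0],[0,35,0,0],[0,35,0,0]]]'

```text
t: 20.23
eef_pos: [0.4139, -0.1617, 0.2028]
ee_rot: [3.141, 0.003, -3.111]
force: [0.9, 1.5, -0.5]
width: 0.0486
gripper_force: 0.0
```

Call:
servo_tool --series '[[[0,35,0,0],[0,35,0,0],[0,35,0,0],[0,30,0,0],[0,20,0,0],[0,0,0,0],[0,0,0,0],[0,0,0,0],[0,0,0,0],[0,0,0,0]]]'

```text
t: 21.07
eef_pos: [0.4096, -0.0079, 0.2016]
ee_rot: [-3.142, -0.0, -3.109]
force: [0.4, 0.4, 0.8]
width: 0.0482
gripper_force: 0.0
```

```bash
python3 - <<'E'
from h import *
print(telemetry.get_state()['eef_pos'])
im=save('top','t6.png')
rec(['top'],['blade_grip','blade_nose','mark_left','tip_left','fixture'])
c=cv2.resize(im[150:240,330:400,::-1],None,fx=6.6,fy=6.6,interpolation=cv2.INTER_CUBIC)
cv2.imwrite('pics/c6.png',c)
E
```

```text
[ 0.40960699 -0.00793281  0.20155626]
top blade_grip [ 0.5261 -0.2579  0.0157] 0.61
top blade_nose [ 0.5247 -0.2594  0.0134] 0.61
top blade_nose [ 0.6133 -0.2515  0.0072] 0.6
top mark_left [ 0.5202 -0.253   0.0167] 0.88
top tip_left [ 0.6034 -0.2392  0.0411] 0.66
top fixture [ 0.6154 -0.2536  0.0055] 0.79
```

View pics/c6.png

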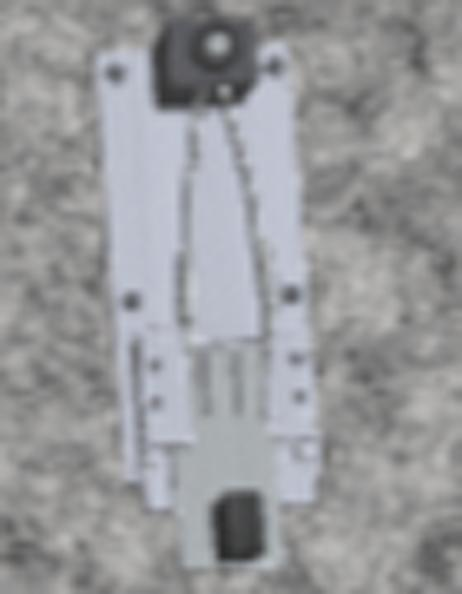

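Top crop: the tail edge is at y≈564 and the apron end at y≈503, about 22.6 mm apart against 23 expected. The nose meets the stop line at y≈340 and the marks lie at (205..240, 345–415), so the blade is home. Now over to the grip pads.

Call:
servo_tool --series '[[[0,-20,0,0],[0,-35,0,0],[0,-35,0,0],[0,-35,0,0],[0,-35,0,0],[-5,-35,0,0],[-10,-30,0,0],[-20,-20,0,0],[-30,-9,0,0],[-30,0,0,0]]]' --claw -0.45

```text
t: 22.2
eef_pos: [0.5137, -0.2604, 0.2013]
ee_rot: [-3.141, -0.0, -3.111]
force: [-0.2, 0.1, 0.7]
width: 0.0635
gripper_force: 0.0
```

Call:
servo_tool --series '[[[-30,0,0,0],[-25,0,10,0],[-15,0,20,0],[-10,0,30,0],[0,0,30,0],[0,0,25,0],[0,0,15,0],[0,0,5,0],[0,0,0,0],[0,0,0,0]]]'

```text
t: 23.03
eef_pos: [0.5937, -0.2554, 0.0672]
ee_rot: [-3.141, 0.0, -3.108]
force: [0.5, -0.2, 0.7]
width: 0.0637
gripper_force: 0.0
```

Call:
servo_tool --series '[[[1,-0.5,10,0],[0,0,15,0],[0,0,12,0],[0,0,7,0],[0,0,4,0],[0,0,1,0],[0,0,0,0],[0,0,0,0],[0,0,0,0],[0,0,0,0]]]'

```text
t: 23.87
eef_pos: [0.5925, -0.2557, 0.0181]
ee_rot: [-3.141, 0.001, -3.108]
force: [0.1, -0.3, -0.4]
width: 0.0636
gripper_force: 0.0
```

Call:
servo_tool --series '[[[0,0,0,0],[0,0,0,0],[0,0,0,0],[0,0,0,0],[0,0,0,0],[0,0,0,0],[0,0,0,0],[0,0,0,0],[0,0,0,0],[0,0,0,0]]]' --claw 0.16 --grip_force 20

```text
t: 24.7
eef_pos: [0.5921, -0.2558, 0.0176]
ee_rot: [-3.142, -0.0, -3.108]
force: [0.4, -1.3, -0.1]
width: 0.0371
gripper_force: 0.7
```

```bash
cat >> h.py <<'E'
def avg(n=10):
    F=[];G=[];W=[];P=[]
    for _ in range(n):
        eyes.grab_frame('top');s=telemetry.get_state();F.append(s['force']);G.append(s['gripper_force']);W.append(s['width']);P.append(s['eef_pos'])
    print(s['t'],'F',np.mean(F,0).round(2),'sd',np.std(F,0).round(2),'grip',np.round(G,1),'w',np.mean(W).round(5),'p',np.mean(P,0).round(4))
E
python3 -c "
from h import *
avg()"
```

```text
25.2 F [ 0.15 -1.63  0.06] sd [0.56 0.44 0.3 ] grip [0.7 0.7 0.7 0.7 0.7 0.8 0.8 0.8 0.8 0.8] w 0.03689 p [ 0.5921 -0.2557  0.0176]
```

Call:
servo_tool --series '[[[0,-0.8,0,0],[0,-0.8,0,0],[0,0,0,0],[0,0,0,0],[0,0,0,0],[0,0,0,0],[0,0,0,0],[0,0,0,0],[0,0,0,0],[0,0,0,0]]]'

```text
t: 26.03
eef_pos: [0.5922, -0.2572, 0.0176]
ee_rot: [3.142, 0.0, -3.108]
force: [-0.5, 1.1, -0.3]
width: 0.0365
gripper_force: 0.0
```

```bash
python3 -c "
from h import *
avg(6)"
```

```text
26.3333 F [-0.19  0.07 -0.31] sd [0.55 0.34 0.77] grip [0. 0. 0. 0. 0. 0.] w 0.03683 p [ 0.5922 -0.2572  0.0176]
```

Call:
servo_tool --series '[[[0,0,0,0],[0,0,0,0],[0,0,0,0],[0,0,0,0],[0,0,0,0],[0,0,0,0],[0,0,0,0],[0,0,0,0],[0,0,0,0],[0,0,0,0]]]' --claw 0.34

```text
t: 27.17
eef_pos: [0.5918, -0.2572, 0.0175]
ee_rot: [3.141, -0.001, -3.108]
force: [-3.1, 0.4, 1.0]
width: 0.0286
gripper_force: 3.0
```

```bash
python3 -c "
from h import *
avg(10)"
```

```text
27.6667 F [-4.55  0.35  2.3 ] sd [0.44 0.51 0.41] grip [3.  3.  3.  3.1 3.1 3.1 3.1 3.1 3.1 3.1] w 0.02905 p [ 0.5919 -0.2572  0.0175]
```

Call:
servo_tool --series '[[[0,0.2,0,0],[0,0,0,0],[0,0,0,0],[0,0,0,0],[0,0,0,0],[0,0,0,0],[0,0,0,0],[0,0,0,0],[0,0,0,0],[0,0,0,0]]]' --claw 0.4545

```text
t: 28.5
eef_pos: [0.5916, -0.257, 0.0174]
ee_rot: [3.141, -0.001, -3.108]
force: [-6.3, 0.2, 2.3]
width: 0.024
gripper_force: 4.8
```

```bash
python3 - <<'E'
from h import *
avg(10)
t=save('side','s7.png');im=save('top','t7.png')
a=cv2.resize(im[150:240,330:400,::-1],None,fx=6,fy=6,interpolation=cv2.INTER_CUBIC)
b=cv2.resize(t[165:215,270:335,::-1],None,fx=5.5,fy=8,interpolation=cv2.INTER_CUBIC)
c=np.zeros((540,790,3),np.uint8);c[:,:420]=a;c[:400,425:425+357]=b
cv2.imwrite('pics/c7.png',c)
E
```

```text
29.0 F [-5.73  0.57  2.47] sd [0.26 0.59 0.39] grip [4.8 4.8 4.8 4.8 4.8 4.8 4.8 4.8 4.8 4.8] w 0.02399 p [ 0.5916 -0.257   0.0174]Traceback (most recent call last):
  File "<stdin>", line 6, in <module>
ValueError: could not broadcast input array from shape (400,358,3) into shape (400,357,3)
```

```bash
python3 - <<'E'
import cv2,numpy as np
im=cv2.imread('pics/t7.png');t=cv2.imread('pics/s7.png')
a=cv2.resize(im[150:240,330:400],(420,540),interpolation=cv2.INTER_CUBIC)
b=cv2.resize(t[170:210,285:325],(360,360),interpolation=cv2.INTER_CUBIC)
c=np.zeros((540,790,3),np.uint8);c[:,:420]=a;c[:360,425:785]=b
cv2.imwrite('pics/c7.png',c)
E
```

```text
(no output)
```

View pics/c7.png

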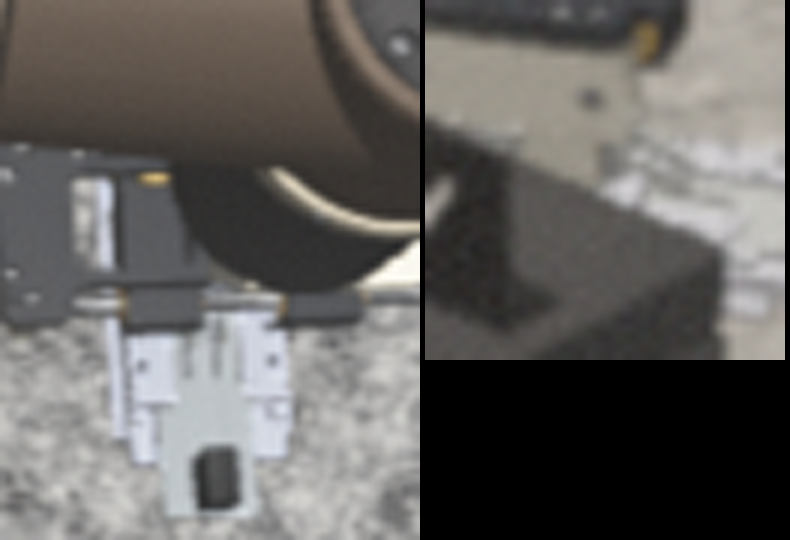

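The top crop shows the blade still home with its mark lines at x≈187 and 217, y 320–375, and the tips are partly hidden just above. I'll use the last picture for an averaged close-up with predicted points.

```bash
python3 - <<'E'
from h import *
A=np.mean([eyes.grab_frame('top')[:,:,::-1].astype(float) for _ in range(8)],0)
x0,y0,w,hh=355,194,16,24
c=A[y0:y0+hh,x0:x0+w];c=np.clip((c-60)*1.35,0,255).astype(np.uint8)
c=cv2.resize(c,None,fx=24,fy=24,interpolation=cv2.INTER_CUBIC);d=c.copy()
F=np.array([.602,-.2567]);y=.0338
f=lambda x,yy,z:[F[0]+x*np.cos(y)-yy*np.sin(y),F[1]+x*np.sin(y)+yy*np.cos(y),z]
def px(P): return ((proj('top',P)-[x0,y0]+.5)*24).astype(int)
for s in(1,-1):
    l=px([f(-.045,s*.005,.019),f(-.069,s*.005,.019)]);cv2.line(d,tuple(map(int,l[0])),tuple(map(int,l[1])),(0,0,255),1)
    q=px([f(-.045,s*.005,.0285),f(-.03,s*.006,.0285)]);cv2.circle(d,tuple(map(int,q[0])),5,(0,255,0),1);cv2.circle(d,tuple(map(int,q[1])),3,(255,0,0),1)
cv2.imwrite('pics/c8.png',np.hstack([c,d]))
g=A[y0:y0+hh,x0:x0+w].mean(2).round().astype(int)
for i in range(hh):print(y0+i,*g[i])
avg(4)
E
```

```text
194 93 93 93 93 92 91 89 91 92 92 90 82 67 53 49 50
195 94 93 93 94 93 93 92 93 92 93 94 97 91 74 62 52
196 91 90 88 86 85 83 82 82 80 82 92 102 100 100 94 79
197 67 67 66 64 65 66 67 66 67 80 103 117 107 102 105 116
198 86 86 85 85 85 86 85 86 98 122 131 126 125 115 105 116
199 95 95 94 94 94 94 93 93 100 125 142 143 149 152 153 161
200 95 95 95 94 94 94 94 94 103 115 121 123 125 123 121 124
201 96 95 95 95 95 94 94 94 96 102 106 102 106 106 116 132
202 96 95 95 96 95 95 94 94 106 155 181 166 177 192 201 209
203 88 88 88 88 86 83 82 81 100 149 170 152 177 205 217 224
204 72 71 71 71 69 66 65 71 100 144 157 138 165 196 201 212
205 120 121 126 121 110 95 98 126 155 171 156 136 159 188 195 207
206 197 199 206 197 177 151 138 163 180 179 153 136 158 187 190 201
207 214 215 222 214 193 164 145 170 188 191 168 157 180 192 186 196
208 213 214 217 206 187 162 156 187 194 194 169 163 191 194 182 192
209 213 214 216 204 186 169 168 192 196 195 167 162 193 194 177 187
210 211 214 216 204 187 172 163 185 195 195 165 160 192 194 179 189
211 211 214 216 207 191 171 159 182 195 195 167 162 192 194 178 189
212 213 214 216 209 192 170 158 181 195 195 174 170 193 193 171 184
213 216 214 216 210 195 186 184 191 196 196 189 187 194 194 178 186
214 216 215 216 211 199 193 194 194 195 197 195 193 194 194 193 208
215 217 216 216 215 205 194 194 194 195 196 195 193 194 194 197 206
216 215 215 216 222 215 195 194 195 195 197 196 194 194 195 196 193
217 162 161 169 180 193 193 194 195 195 196 196 193 194 195 196 194
29.7 F [-6.03  0.38  2.41] sd [0.43 0.5  0.62] grip [4.8 4.8 4.8 4.8] w 0.02394 p [ 0.5917 -0.257   0.0174]
```

View pics/c8.png

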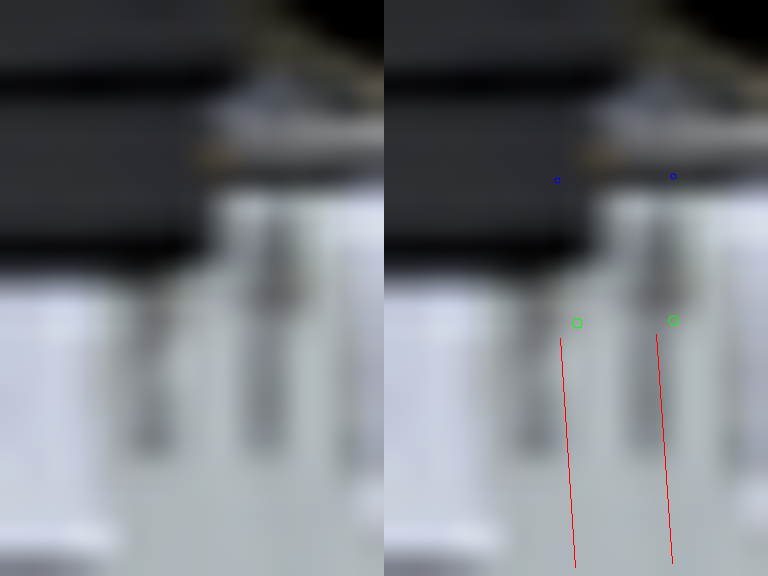

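The close-up shows the right tip ending over the right mark at row ≈207, within about 0.1 px of the predicted parallax. The left tip is at column ≈361, within about 0.4 px of its mark. Opening is 24.0 mm and pad force 4.8 N, which matches the 10 mm gap, and it is steady. Handing in.

```bash
python3 -c "
from h import *
print(ticket.job_done())"
```

```text
the job is handed in; nothing more can be done
None
```

The blade is home against the stop and released, and the job was handed in at about 30 s with the gripper still holding the tweezers at 24.0 mm over the pads, which should put the tips 10 mm apart; in the last picture they stood over the marks to within about 1 mm (the left tip was the less clear).

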